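Touch off a tablet mould with three gauges and record it

TASK

Locate the steel mould block before measuring: slide each of the three touch gauges up to the block until its spring tip rests on the block and is pressed back about half way, without shifting the block. With all three touching, press the record key on the readout right down and let it come up again. Leave the gauges touching, and leave the weight and the vial on the plate alone.

Things in the scene. Friction and masses are not known exactly. Their poses are not given: they have to be found in the camera images.
- paddle_a (a point): Pushing tab of gauge a (robot's side, left; slides away from the robot): upright aluminium plate 10 mm thick along the sliding direction, 28 mm wide, from 42 to 82 mm above the table. The point is at its middle, 67 mm above the table; +x is the sliding direction, towards the block. The carriage top around it is 42 mm up.
- touch_a (a point): Front end of gauge a's tip, an 8 mm steel ball on a rod, 32 mm above the table, 42 mm ahead of the tab's middle when free; +x is the sliding direction. At the start it is 5 to 55 mm short of the block. The carriage needs about 3 N to slide, stays where it is left and has 45 mm or more of travel left, enough for every start.
- tip_a (a joint): How far the tip of gauge a is pressed back into its carriage, in m: 0 is free (fully out), 0.010 is its end. A soft spring (120 N/m) pushes it out; half way is 0.005.
- paddle_b (a point): Pushing tab of gauge b (robot's side, right, 60 mm from a): upright aluminium plate 10 mm thick along the sliding direction, 28 mm wide, from 42 to 82 mm above the table. The point is at its middle, 67 mm above the table; +x is the sliding direction, towards the block. The carriage top around it is 42 mm up.
- touch_b (a point): Front end of gauge b's tip, an 8 mm steel ball on a rod, 32 mm above the table, 42 mm ahead of the tab's middle when free; +x is the sliding direction. At the start it is 5 to 55 mm short of the block. The carriage needs about 3 N to slide, stays where it is left and has 45 mm or more of travel left, enough for every start.
- tip_b (a joint): How far the tip of gauge b is pressed back into its carriage, in m: 0 is free (fully out), 0.010 is its end. A soft spring (120 N/m) pushes it out; half way is 0.005.
- paddle_c (a point): Pushing tab of gauge c (at the block's left end; slides to the right): upright aluminium plate 10 mm thick along the sliding direction, 28 mm wide, from 42 to 82 mm above the table. The point is at its middle, 67 mm above the table; +x is the sliding direction, towards the block. The carriage top around it is 42 mm up.
- touch_c (a point): Front end of gauge c's tip, an 8 mm steel ball on a rod, 32 mm above the table, 42 mm ahead of the tab's middle when free; +x is the sliding direction. At the start it is 5 to 55 mm short of the block. The carriage needs about 3 N to slide, stays where it is left and has 45 mm or more of travel left, enough for every start.
- tip_c (a joint): How far the tip of gauge c is pressed back into its carriage, in m: 0 is free (fully out), 0.010 is its end. A soft spring (120 N/m) pushes it out; half way is 0.005.
- block_center (a point): Centre of the loose steel tablet-mould block standing on the fixture plate: 50 mm along its x (away from the robot), 100 mm along its y, 40 mm high, with two rows of four round cavities on top; about 1.3 kg. It stands from 12 to 52 mm above the table, turned a few degrees from the gauges. The shorter block lying on the table is a spare and has no part in this.
- block_left (a point): Middle of the block's left end face (+y end, the one gauge c touches), half-way up.
- block_right (a point): Middle of the block's right end face (-y end), half-way up.
- record_top (a point): Centre of the top of the record key, a round white push key 26 mm across on the grey flat readout box (100 x 90 x 40 mm) that stands to the robot's right; the key's +z is up.
- record (a joint): How far the record key is pressed, in m: 0 is up, 0.006 fully down, at which its spring pushes back with 5 N; it springs back up.
- weight_center (a point): Centre of a small brass weight, 24 mm across and 36 mm high, standing on the fixture plate's near left corner: leave it alone.
- vial_center (a point): Centre of a small amber vial, 22 mm across and 45 mm high, standing on the fixture plate's far left corner: leave it alone.
Things that resemble listed ones, but are neither listed nor needed, are in the scene too. Leave any purple look-alike of the part that bears record_top alone.

How it is judged:
By the outcome, as a careful person would: the job done as asked, in the order asked, and still so for the second after the job is handed in, with the robot touching nothing.
It also fails if it takes over 64 s, if anything falls off the work surface, if the arm or the gripper's body presses on something with over 40 N, if the wrist force passes 120 N, or if a joint passes its speed limit or range.

ROBOT

A 6-joint arm with a two-finger parallel gripper is mounted at the origin on the work surface. World frame = base frame: x ahead of the robot, y to its left, z up, the work surface at z = 0. Lengths are in mm, angles in rad, forces in N, time in s.
With the tool pointing down it reaches from about 400 to 925 mm from the base axis. Payload 12.5 kg.
Tool frame: the origin (TCP) lies on the centre line of the jaws, within the pads' length; the fingertips stand 19 mm ahead of it and the grasp point (between the pads) is the TCP; z points along the fingers, y is the line along which they close (so a half turn about z gives the same grasp; the last joint's range is limited). The gripper opens to 95 mm and grips with 3 to 60 N. Pads are 20 mm wide; open, the fingers measure 119 mm over their backs; the gripper's body (75 mm by 180 mm) begins 59 mm behind the grasp point.
Start: joints at [-1.434, 0.491, 1.559, -0, 1.092, -0.106], TCP at [150.285, -606.679, 233.661] pointing down, gripper open.
Joint ranges: [-3.1, 3.1], [-0.84, 2.19], [0.05, 2.79], [-1.13, 4.28], [0.06, 2.93], [-2.69, 2.69]. Speed limits (rad/s): [2.22, 2.22, 2.79, 3.14, 3.14, 3.14].

INTERFACE

Orientations are given as [roll, pitch, yaw] about the fixed x, y, z axes, in that order (R = Rz(yaw) Ry(pitch) Rx(roll)).
In Python, from cell import state, read_camera, job_done gives the robot as it stands.
- The arm moves only by the tool arm_command, never from a script. Its argument "deltas" is a list of rows, each an object of numbers: "dx", "dy", "dz": the shift along the world's x, y, z in m; "yaw": the turn about the world's z in degrees. In form: [{"dx": .., "dy": .., "dz": .., "yaw": ..}, ...]. A call has 1 to 20 rows; each row shifts and turns the commanded pose from where the row before left it; what a row does not reach is not made up. A row lasts 1/10 s, in which the tool goes at most 50 mm and 8.59 degrees, less where a joint would pass 70% of its speed; a pose out of reach is approached as far as the arm can. A call with a gripper value outside its range is refused whole. "gripper" is the finger opening in m, from 0 to 0.0951, set as the call begins (left out, the last holds). The fingers move at their own pace and stop on an object; the grip force is fixed at half the most. Time passes only in rows, so rows that do not move let the fingers close. It gives the time, the measured TCP pose, the force, the opening and the grip force at its end, in the units of the state.
- state(): the state, without advancing time (a new reading comes with each control period).
- read_camera(name): name is "scene" or "side" or "wrist"; returns a dict with "color" (400x640x3 uint8, red, green, blue), "range_z" (400x640 float32, mm along the optical axis (not along the pixel's ray), 0 where there is no reading), "fx", "fy", "cx", "cy" (pixels), "extrinsics" (4x4, takes a point from camera to world coordinates). Camera axes: x right, y up, looking along -z (the intrinsics and any distortion apply to the point x, -y, -z); pixel columns grow to the right and rows downward; lengths in mm; the calibration is good to about 2 mm. A picture is of the moment at which its call begins.
- job_done(): hands the job in; it is judged then, once.
The state is a dict: "t": time; "joints": joint angles; "qvel": joint speeds; "tau": joint torques, N m; "eef_pos": TCP position; "tcp_rot": TCP orientation; "ft_force": force on the tool from outside, world axes, zero at the start; "moment": the same for the moment, N m; "opening": opening from 0.0 (shut) to 1.0 (fully open); "grip_force": force on a finger pad.
Only numpy, scipy, OpenCV 4.12 (cv2) and the standard library are available. Lean on these libraries where they do the work, as an engineer would, in place of code of your own. Each camera call takes 0.05 s, during which the arm holds its last target. There are 200 camera calls.

## Working session

There is one attempt and no reset: what is moved stays moved. The work goes in short steps, Python scripts to look and compute and a tool call to move; the robot and the scene stay as the last step left them, time stands still between calls to the robot, and variables do not carry over. Pictures are saved under pics/ and viewed, at most 10 in all, crops included, and the job is handed in when it is done.

Besides the shell and the picture viewer there is one more tool, called after ">>>" by a JSON object that holds its "api" and its "payload". arm_command: Moves the arm, as the interface text tells. Its arguments: {"type":"object","properties":{"deltas":{"type":"array"},"gripper":{"type":"number"}},"required":["deltas"]}

```bash
mkdir -p pics; cat > h.py <<'E'
import numpy as np, cv2
from cell import state, read_camera, job_done
def grab(n,f):
    c=read_camera(n); np.savez(f'pics/{f}.npz',**c); cv2.imwrite(f'pics/{f}.png',c['color'][:,:,::-1]); return c
def load(f): return dict(np.load(f'pics/{f}.npz'))
def xyz(c):
    z=c['range_z']; v,u=np.mgrid[:z.shape[0],:z.shape[1]]
    p=np.stack([(u-c['cx'])/c['fx']*z,-(v-c['cy'])/c['fy']*z,-z,np.ones_like(z)],-1)
    w=(p@np.array(c['extrinsics']).T)[...,:3]; w[z==0]=np.nan; return w
E
python3 - <<'E'
from h import *
for n in('scene','side','wrist'):
    c=grab(n,n+'0'); print(n,c['extrinsics'][:3].round(2).tolist(),c['fx'],list(c))
a=np.vstack([cv2.imread(f'pics/{n}0.png') for n in('scene','side')])
cv2.imwrite('pics/two.png',cv2.resize(a,(480,600)))
print(state())
E
```

```text
scene [[-0.0, -0.72, 0.69, 1127.94], [1.0, -0.01, -0.01, -61.19], [0.01, 0.69, 0.72, 714.9]] 422.9168209434036 ['color', 'range_z', 'fx', 'fy', 'cx', 'cy', 'extrinsics']
side [[0.92, 0.28, -0.27, 283.65], [-0.39, 0.64, -0.66, -611.19], [-0.01, 0.71, 0.7, 681.94]] 434.9246159904015 ['color', 'range_z', 'fx', 'fy', 'cx', 'cy', 'extrinsics']
wrist [[0.24, 0.93, 0.27, 227.67], [-0.97, 0.23, 0.07, -586.48], [-0.0, -0.28, 0.96, 384.02]] 327.7572354701566 ['color', 'range_z', 'fx', 'fy', 'cx', 'cy', 'extrinsics']
{'t': 0.15, 'joints': array([-1.43359709e+00,  4.91379399e-01,  1.55926143e+00,  1.15796201e-05,
        1.09170376e+00, -1.05603586e-01]), 'qvel': array([ 0.00110625, -0.00219045, -0.00288344,  0.00047156, -0.00047077,
       -0.00027877]), 'tau': array([ 3.67878347e-04, -6.12897205e+01, -2.58278954e+01,  6.92589325e-02,
        4.73116734e-02, -9.32818648e-05]), 'eef_pos': array([ 150.26824117, -606.52219882,  233.238435  ]), 'tcp_rot': array([-3.14084599e+00, -8.94739158e-05,  2.42797449e-01]), 'ft_force': array([-0.00091612,  0.02555299, -0.21717229]), 'moment': array([ 0.01207844, -0.00265381,  0.0380703 ]), 'grip_force': 0.0, 'opening': 1.0006338154753827}
```

View pics/scene0.png

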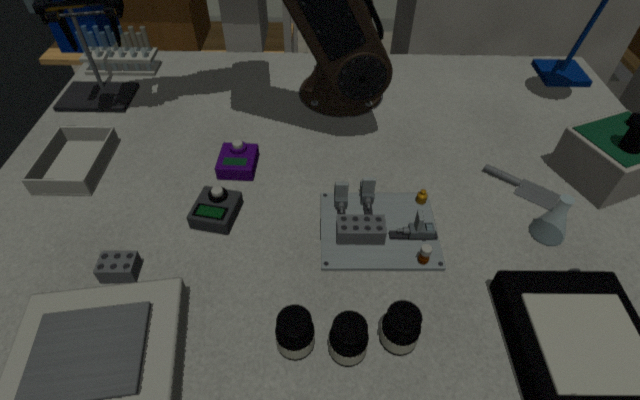

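View pics/side0.png

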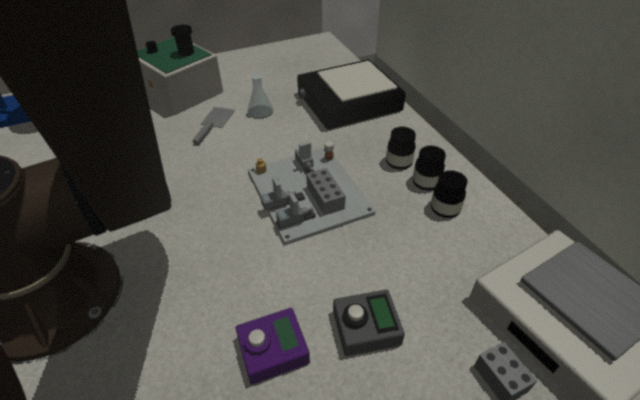

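Scene view: the mould block is at about (361,229) on the plate, with gauges a and b at (367,195)/(341,195) and c at about (418,230). The spare block is at (118,265) on the table and is not the target. The record key is on the grey box at (218,193); the purple look-alike at (237,146) must be left alone.

```bash
python3 - <<'E'
from h import *
c=load('scene0');w=xyz(c)
for n,(u,v) in dict(blk=(361,222),gL=(367,183),gR=(341,184),c=(418,215),wt=(422,193),vial=(426,249),key=(218,189),purple=(237,143),p1=(322,195),p2=(438,195),p3=(323,266),p4=(440,266)).items(): print(n,w[v,u].round(0))
m=cv2.resize(c['color'][170:280,300:460,::-1],(800,550),interpolation=cv2.INTER_CUBIC);cv2.imwrite('pics/crop0.png',np.clip(m*1.8,0,255))
E
```

```text
blk [565.  26.  52.]
gL [469.  43.  69.]
gR [484. -14.  80.]
c [572. 137.  83.]
wt [472. 168.  44.]
vial [637. 146.  58.]
key [ 484. -280.   61.]
purple [ 329. -261.   63.]
p1 [452. -54.  13.]
p2 [435. 220.  -0.]
p3 [648. -52.  13.]
p4 [643. 183.  10.][ WARN:0@0.455] global loadsave.cpp:1063 imwrite_ Unsupported depth image for selected encoder is fallbacked to CV_8U.
```

View pics/crop0.png

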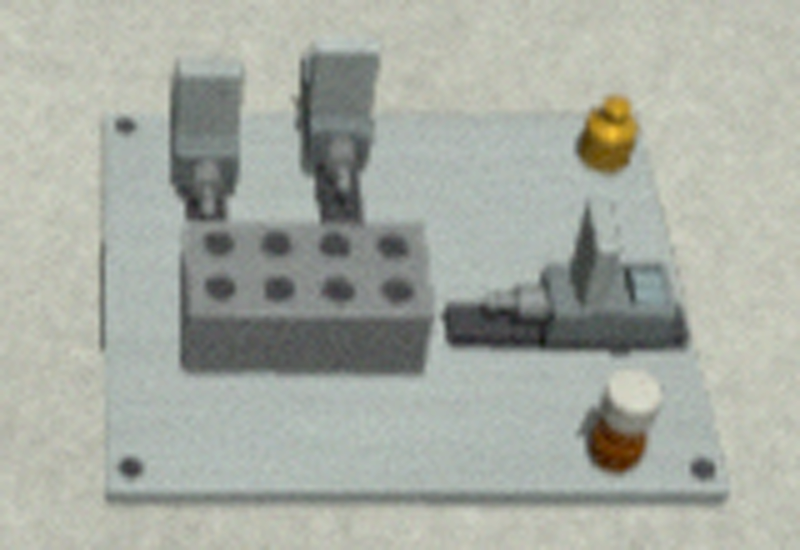

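The crop confirms eight-cavity block between the gauges; a/b tabs at (340,110)/(207,110), c tab at (590,255), weight and vial at the left. I'll bring the wrist camera over it.

>>> {"api": "arm_command", "payload": {"deltas": [{"dx":0.03,"dy":0.03,"yaw":-1.4},{"dx":0.03,"dy":0.03,"yaw":-1.4},{"dx":0.03,"dy":0.03,"yaw":-1.4},{"dx":0.03,"dy":0.03,"yaw":-1.4},{"dx":0.03,"dy":0.03,"yaw":-1.4},{"dx":0.03,"dy":0.03,"yaw":-1.4},{"dx":0.03,"dy":0.03,"yaw":-1.4},{"dx":0.03,"dy":0.03,"yaw":-1.4},{"dx":0.03,"dy":0.03,"yaw":-1.4},{"dx":0.03,"dy":0.035,"yaw":-1.3},{"dx":0.0,"dy":0.045},{"dx":0.0,"dy":0.045},{"dx":0.0,"dy":0.045},{"dx":0.0,"dy":0.045},{"dx":0.0,"dy":0.045},{"dx":0.0,"dy":0.045},{"dx":0.0,"dy":0.045},{"dx":0.0,"dy":0.04},{"dx":0},{"dx":0}], "gripper": 0.0}}

```text
$.deltas[0]: bad value
```

```bash
python3 - <<'E'
from h import *
c=grab('wrist','w1');m=c['color'][:,:,::-1].astype(float)*1.8;cv2.imwrite('pics/w1b.png',np.clip(m,0,255).astype(np.uint8))
s=state();print(s['t'],s['eef_pos'],s['tcp_rot'],s['ft_force'],c['extrinsics'].round(2).tolist())
E
```

```text
0.2 [ 150.26780888 -606.54889151  233.29501654] [-3.14096798e+00 -7.09485313e-05  2.42795153e-01] [-0.65598834 -0.14017867  0.01945671] [[0.24, 0.93, 0.27, 227.67], [-0.97, 0.23, 0.07, -586.49], [-0.0, -0.28, 0.96, 384.1], [0.0, 0.0, 0.0, 1.0]]
```

View pics/w1b.png

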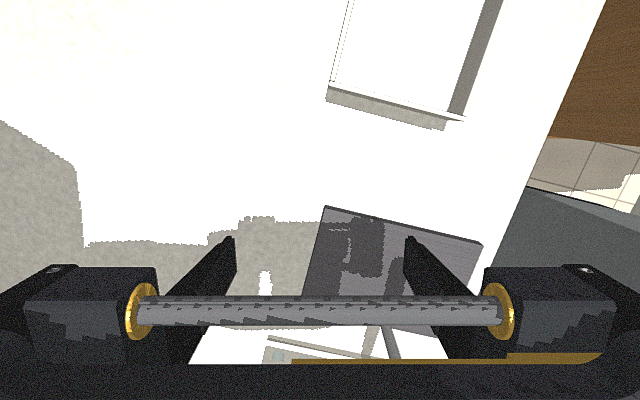

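The refused call left the arm at its start. The wrist view shows the bench there, with the fingers at the bottom of the frame and image-up along +x. I'll resend with every key in each row.

>>> {"api": "arm_command", "payload": {"deltas": [{"dx":0.03,"dy":0.03,"dz":0.0,"yaw":-1.4},{"dx":0.03,"dy":0.03,"dz":0.0,"yaw":-1.4},{"dx":0.03,"dy":0.03,"dz":0.0,"yaw":-1.4},{"dx":0.03,"dy":0.03,"dz":0.0,"yaw":-1.4},{"dx":0.03,"dy":0.03,"dz":0.0,"yaw":-1.4},{"dx":0.03,"dy":0.03,"dz":0.0,"yaw":-1.4},{"dx":0.03,"dy":0.03,"dz":0.0,"yaw":-1.4},{"dx":0.03,"dy":0.03,"dz":0.0,"yaw":-1.4},{"dx":0.03,"dy":0.03,"dz":0.0,"yaw":-1.4},{"dx":0.03,"dy":0.035,"dz":0.0,"yaw":-1.3},{"dx":0.0,"dy":0.045,"dz":0.0,"yaw":0.0},{"dx":0.0,"dy":0.045,"dz":0.0,"yaw":0.0},{"dx":0.0,"dy":0.045,"dz":0.0,"yaw":0.0},{"dx":0.0,"dy":0.045,"dz":0.0,"yaw":0.0},{"dx":0.0,"dy":0.045,"dz":0.0,"yaw":0.0},{"dx":0.0,"dy":0.045,"dz":0.0,"yaw":0.0},{"dx":0.0,"dy":0.045,"dz":0.0,"yaw":0.0},{"dx":0.0,"dy":0.04,"dz":0.0,"yaw":0.0},{"dx":0.0,"dy":0.0,"dz":0.0,"yaw":0.0},{"dx":0.0,"dy":0.0,"dz":0.0,"yaw":0.0}], "gripper": 0.0}}

```text
t: 2.2
eef_pos: [450.2, 53.9, 233.7]
tcp_rot: [3.141, 0.0, 0.002]
ft_force: [-0.0, 0.0, -0.1]
opening: 0.007
grip_force: 0.0
```

```bash
python3 - <<'E'
from h import *
c=grab('wrist','w1')
s=state();print(s['t'],s['eef_pos'],s['tcp_rot'],s['ft_force'],c['extrinsics'].round(2).tolist(),c['color'].mean())
E
```

```text
2.25 [450.28288819  53.12152734 233.61691061] [3.14131676e+00 8.95876529e-05 9.66331625e-04] [-0.69239508 -0.48837542 -0.05532755] [[0.0, 0.96, 0.28, 529.91], [-1.0, 0.0, 0.0, 55.15], [0.0, -0.28, 0.96, 384.53], [0.0, 0.0, 0.0, 1.0]] 102.43427083333333
```

View pics/w1.png

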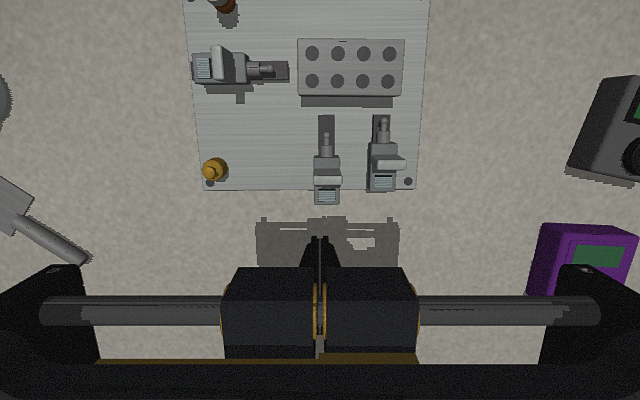

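Wrist view: block at (350,68), gauge a tab (327,182) and ball (326,122), gauge b tab (388,162) and ball (383,120), gauge c tab (218,62) and ball (283,70). Weight is at (214,168); vial is at the top edge.

```bash
cat >> h.py <<'E'
def meas(c):
    w=xyz(c);X,Y,Z=w[...,0],w[...,1],w[...,2]
    v,u=np.mgrid[:400,:640]; ok=(v<215)&(X>400)&(X<700)
    def box(m,n):
        P=w[m&ok]
        if len(P)<5: print(n,len(P)); return
        (cx,cy),(a,b),t=cv2.minAreaRect(P[:,:2].astype(np.float32))
        lo,hi=np.percentile(P,[2,98],0); print(n,len(P),'med',np.median(P,0).round(1),'lo',lo.round(1),'hi',hi.round(1),'rect',round(cx,1),round(cy,1),round(a,1),round(b,1),round(t,1))
    bt=(abs(Z-52)<4)&(abs(X-565)<40)&(abs(Y-26)<60)
    box(bt,'block'); tab=(Z>76)&(Z<92)
    box(tab&(Y>15)&(Y<65)&(X<540),'tabA'); box(tab&(Y<15)&(Y>-60)&(X<540),'tabB'); box(tab&(Y>90),'tabC')
    rod=(Z>27)&(Z<39)
    box(rod&(X<541)&(abs(Y-35)<12)&(X>480),'rodA'); box(rod&(X<541)&(abs(Y+20)<14)&(X>490),'rodB'); box(rod&(Y>77)&(Y<120)&(abs(X-565)<15),'rodC')
E
python3 - <<'E'
from h import *
c=load('w1');meas(c);w=xyz(c)
for u in(327,326,325,383,381): print(u,[(v,*w[v,u].round(0)[[0,2]]) for v in range(96,190,4)])
for v in(66,70,74): print(v,[(u,*w[v,u].round(0)[1:]) for u in range(200,306,4)])
E
```

```text
block 5999 med [568.3  26.3  51.9] lo [543.4 -21.5  50.2] hi [591.3  74.1  53.6] rect 567.5 26.1 100.3 50.3 89.7
tabA 316 med [466.2  47.8  81.4] lo [461.2  34.5  76.8] hi [470.2  61.   82.9] rect 465.4 47.3 10.1 27.6 1.9
tabB 330 med [480.6 -11.6  81.4] lo [475.7 -25.4  78. ] hi [485.    1.5  83.1] rect 480.3 -12.0 27.7 9.6 90.0
tabC 445 med [567.9 141.9  81.5] lo [554.5 137.7  76.7] hi [581.2 147.2  83.1] rect 567.8 142.8 10.7 27.6 89.3
rodA 93 med [489.8  44.8  35.6] lo [480.9  36.   31.2] hi [505.3  47.   39. ] rect 491.2 44.9 28.7 11.3 23.2
rodB 220 med [505.7 -11.6  36.2] lo [496.1 -19.5  31.7] hi [520.6  -6.1  38.9] rect 506.6 -11.5 28.6 16.2 20.4
rodC 180 med [567.5 114.2  35.2] lo [561.3 101.8  30.6] hi [574.8 119.6  38.9] rect 567.7 110.4 18.3 14.0 87.1
327 [(96, np.float64(542.0), np.float64(25.0)), (100, np.float64(539.0), np.float64(12.0)), (104, np.float64(535.0), np.float64(13.0)), (108, np.float64(531.0), np.float64(11.0)), (112, np.float64(526.0), np.float64(11.0)), (116, np.float64(522.0), np.float64(20.0)), (120, np.float64(518.0), np.float64(20.0)), (124, np.float
[... 7825 characters left out ...]
)), (244, np.float64(129.0), np.float64(42.0)), (248, np.float64(126.0), np.float64(37.0)), (252, np.float64(122.0), np.float64(38.0)), (256, np.float64(118.0), np.float64(37.0)), (260, np.float64(115.0), np.float64(31.0)), (264, np.float64(113.0), np.float64(20.0)), (268, np.float64(109.0), np.float64(19.0)), (272, np.float64(104.0), np.float64(21.0)), (276, np.float64(100.0), np.float64(21.0)), (280, np.float64(96.0), np.float64(20.0)), (284, np.float64(92.0), np.float64(19.0)), (288, np.float64(88.0), np.float64(12.0)), (292, np.float64(84.0), np.float64(12.0)), (296, np.float64(80.0), np.float64(12.0)), (300, np.float64(73.0), np.float64(52.0)), (304, np.float64(70.0), np.float64(50.0))]
```

```bash
cat >> h.py <<'E'
def edges(c):
    w=xyz(c);X,Y,Z=w[...,0],w[...,1],w[...,2]
    m=(abs(Z-52)<5)&(abs(X-567)<40)&(abs(Y-26)<60)
    P=[];Q=[]
    for u in range(640):
        k=np.where(m[:,u]&(np.arange(400)<215))[0]
        if len(k)>30: v=k.max(); P.append((w[v,u,0],w[v,u,1]))
    for v in range(215):
        k=np.where(m[v])[0]
        if len(k)>60: u=k.min(); Q.append((w[v,u,0],w[v,u,1]))
    P,Q=np.array(P),np.array(Q)
    k=abs(P[:,1]-26)<42; a=np.polyfit(P[k,1],P[k,0],1); k=abs(Q[:,0]-567)<18; b=np.polyfit(Q[k,0],Q[k,1],1)
    print('near slope',a[0].round(4),'left slope',b[0].round(4))
    return lambda y:np.polyval(a,y)-.5, lambda x:np.polyval(b,x)+.5
E
python3 - <<'E'
from h import *
c=load('w1');n,l=edges(c)
print('face A',n(47.5),'B',n(-12),'C',l(568),'n',n(-22),n(74))
w=xyz(load('scene0'));v,u=np.mgrid[:400,:640]
P=w[(w[...,2]>50)&(w[...,2]<66)&(abs(w[...,0]-484)<60)&(abs(w[...,1]+280)<40)];print('key',len(P),P[:,2].max(),[ (round(z),P[abs(P[:,2]-z)<1.5].mean(0).round(1)) for z in (55,58,60,62,64) if (abs(P[:,2]-z)<1.5).any()])
E
```

```text
near slope 0.0007 left slope 0.0184
face A 542.0665639899686 B 542.02366497202 C 76.05780764424766 n 542.016455053037 542.0856702752735
key 203 64.64809768553732 [(55, array([ 493. , -280.5,   54.8])), (58, array([ 490.6, -280.4,   58.2])), (60, array([ 485.9, -283.4,   60.4])), (62, array([ 485.1, -283.1,   61.6])), (64, array([ 487.3, -283.4,   63.5]))]
```

```bash
python3 - <<'E'
from h import *
c=load('w1');w=xyz(c);X,Y,Z=w[...,0],w[...,1],w[...,2]
m=(Z>8)&(Z<16)&(X>450)&(X<620);L=[];R=[]
for v in range(20,185,3):
    k=np.where((Z[v]>8)&(np.arange(640)>150)&(np.arange(640)<460))[0]
    L.append(w[v,k.min(),:2]);R.append(w[v,k.max(),:2])
for S in(L,R):
    S=np.array(S);r=np.polyfit(S[:,0],S[:,1],1);print('plate edge dy/dx',r, np.std(S[:,1]-np.polyval(r,S[:,0])))
def ax(m,n):
    P=w[m]; print(n,len(P),cv2.fitLine(P[:,:2].astype(np.float32),cv2.DIST_HUBER,0,.01,.01).ravel().round(3))
for n,y0,x0 in(('A',46,466),('B',-12,481)):
    for a in(18,26,34):
        k=(abs(X-(x0+a))<4)&(abs(Y-y0)<16)&(Z>27)&(Z<46)&(np.mgrid[:400,:640][0]<215); print(n,a,w[k].mean(0).round(1) if k.any() else 0, (Y[k].max()+Y[k].min())/2 if k.any() else 0)
for a in(6,14,26,34):
    k=(abs(Y-(142-a))<4)&(abs(X-568)<18)&(Z>27)&(Z<46)&(np.mgrid[:400,:640][0]<215); print('C',a,w[k].mean(0).round(1),(X[k].max()+X[k].min())/2)
bm=(abs(Z-52)<4)&(abs(X-565)<40)&(abs(Y-26)<60);print(cv2.minAreaRect(w[bm][:,:2].astype(np.float32)))
for n,k in(('A',(Y>15)&(Y<70)),('B',(Y<10)&(Y>-50)),('C',(Y>100))): ax((Z>77)&(Z<92)&k&(X>440)&(X<600)&(np.mgrid[:400,:640][0]<215),n)
E
```

```text
plate edge dy/dx [8.53021934e-03 1.87365768e+02] 0.49381483686725897
plate edge dy/dx [ 7.58549167e-03 -5.99814281e+01] 0.4531048850220195
A 18 [482.8  47.9  37.9] 47.44786633115502
A 26 [491.3  47.9  36.7] 48.01704080314841
A 34 [500.   47.7  34.3] 47.53525517874385
B 18 [498.4 -11.3  37.4] -11.689270741999103
B 26 [506.5 -11.2  36.6] -11.983937046765046
B 34 [515.4 -11.5  34.5] -11.45629558295289
C 6 [567.5 135.4  42. ] 567.5031435251669
C 14 [567.6 128.2  39.3] 567.7158220727447
C 26 [567.7 116.3  36. ] 568.1050817177413
C 34 [568.  107.6  34.5] 568.1126095050113
((567.4815673828125, 26.07417869567871), (100.32089233398438, 50.277767181396484), 89.69718933105469)
A 307 [ 1.60000e-02 -1.00000e+00  4.66097e+02  4.74890e+01]
B 327 [ 5.00000e-03  1.00000e+00  4.80526e+02 -1.16800e+01]
C 434 [1.00000e+00 1.50000e-02 5.67907e+02 1.42006e+02]
```

Gauges are aligned with the world axes. The near face is at x≈542 and the left face at y≈76. Half-way tab targets are a 505, b 505 (x) and c 113 (y). Starting with gauge a.

>>> {"api": "arm_command", "payload": {"deltas": [{"dx":-0.006,"dy":-0.003,"dz":-0.03,"yaw":0},{"dx":-0.006,"dy":-0.003,"dz":-0.04,"yaw":0},{"dx":0,"dy":0,"dz":-0.04,"yaw":0},{"dx":0,"dy":0,"dz":-0.03,"yaw":0},{"dx":0,"dy":0,"dz":-0.021,"yaw":0},{"dx":0,"dy":0,"dz":0,"yaw":0},{"dx":0.005,"dy":0,"dz":0,"yaw":0},{"dx":0.005,"dy":0,"dz":0,"yaw":0},{"dx":0.004,"dy":0,"dz":0,"yaw":0},{"dx":0.004,"dy":0,"dz":0,"yaw":0},{"dx":0.004,"dy":0,"dz":0,"yaw":0},{"dx":0.004,"dy":0,"dz":0,"yaw":0},{"dx":0.004,"dy":0,"dz":0,"yaw":0},{"dx":0.004,"dy":0,"dz":0,"yaw":0},{"dx":0.004,"dy":0,"dz":0,"yaw":0},{"dx":0.003,"dy":0,"dz":0,"yaw":0},{"dx":0.002,"dy":0,"dz":0,"yaw":0},{"dx":0.001,"dy":0,"dz":0,"yaw":0},{"dx":0.001,"dy":0,"dz":0,"yaw":0},{"dx":0,"dy":0,"dz":0,"yaw":0}]}}

```text
t: 4.25
eef_pos: [483.3, 47.4, 72.6]
tcp_rot: [3.142, -0.0, 0.0]
ft_force: [-2.4, 0.9, 1.5]
opening: 0.006
grip_force: 1.0
```

```bash
python3 - <<'E'
from h import *
c=grab('wrist','w2');s=state();print(s['t'],s['eef_pos'],s['ft_force'])
E
```

```text
4.3 [483.36576173  47.33065639  72.61277101] [-2.1761384   0.0723379   0.02194108]
```

View pics/w2.png

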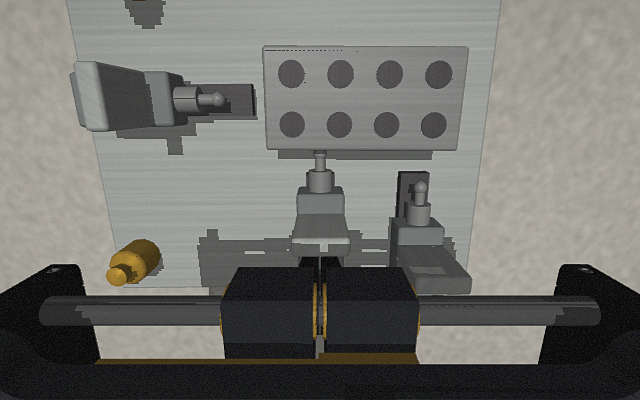

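Gauge a (tab at (320,240), ball at (319,155)) is close to the block's near face at v≈150; b is still free at (420,187). Measuring.

```bash
cat >> h.py <<'E'
def prof(c,axis,lo,hi,step=1,r=4):
    w=xyz(c);return w
def tabs(c,ctr=((47.4,),( -11.7,),(568,))):
    w=xyz(c);X,Y,Z=w[...,0],w[...,1],w[...,2]; vv=np.mgrid[:400,:640][0]<290
    out=[]
    for n,i,sel in(('A',0,abs(Y-47.4)<9),('B',0,abs(Y+11.7)<9),('C',1,abs(X-568)<9)):
        k=sel&vv&(Z>60)&(Z<77)&((Y>90) if n=='C' else (X>450)&(X<540)); f=np.median(w[k][:,i]) if k.sum()>5 else np.nan
        print(n,'tab front face',round(f,2),k.sum(),'-> middle',round(f+(5 if i else -5),2))
E
python3 - <<'E'
from h import *
for f in('w1','w2'):
    c=load(f);n,l=edges(c);print('faces',n(47),n(-12),l(568));tabs(c)
    w=xyz(c);X,Y,Z=w[...,0],w[...,1],w[...,2]
    k=(X>535)&(X<548)&(Z>16)&(Z<46)&(Y>-18)&(Y<35);print('near side pts',k.sum(),np.median(X[k]))
c=load('w2');w=xyz(c)
print([(v,*w[v,319].round(1)[[0,2]]) for v in range(144,200,3)])
print([(v,*w[v,420].round(1)[[0,2]]) for v in range(175,232,3)])
E
```

```text
near slope 0.0007 left slope 0.0184
faces 542.0662034940194 542.02366497202 76.05780764424766
A tab front face 470.11 68 -> middle 465.11
B tab front face 484.88 41 -> middle 479.88
C tab front face 137.9 107 -> middle 142.9
near side pts 54 542.2731052518061
near slope 0.0111 left slope -0.0028
faces 542.3629711992362 541.708637016904 76.40477110812691
A tab front face 505.32 421 -> middle 500.32
B tab front face 484.73 517 -> middle 479.73
C tab front face 137.99 911 -> middle 142.99
near side pts 0 nan
[(144, np.float64(545.4), np.float64(50.7)), (147, np.float64(543.9), np.float64(51.6)), (150, np.float64(540.4), np.float64(35.6)), (153, np.float64(538.8), np.float64(36.0)), (156, np.float64(537.0), np.float64(35.1)), (159, np.float64(535.2), np.float64(34.6)), (162, np.float64(533.5), np.float64(35.1)), (165, np.float64(531.5), np.float64(33.7)), (168, np.float64(530.0), np.float64(35.3)), (171, np.float64(528.3), np.float64(35.7)), (174, np.float64(527.2), np.float64(38.6)), (177, np.float64(525.4), np.float64(38.6)), (180, np.float64(523.7), np.float64(38.6)), (183, np.float64(521.9), np.float64(38.8)), (186, np.float64(520.1), np.float64(38.7)), (189, np.float64(518.9), np.float64(40.9)), (192, np.float64(516.6), np.float64(38.9)), (195, np.float64(515.3), np.float64(40.8)), (198, np.float64(514.0), np.float64(42.5))]
  return _methods._mean(a, axis=axis, dtype=dtype,
  ret = ret.dtype.type(ret / rcount)
```

>>> {"api": "arm_command", "payload": {"deltas": [{"dx":0.001,"dy":0,"dz":0,"yaw":0},{"dx":0.001,"dy":0,"dz":0,"yaw":0},{"dx":0.001,"dy":0,"dz":0,"yaw":0},{"dx":0.001,"dy":0,"dz":0,"yaw":0},{"dx":0.001,"dy":0,"dz":0,"yaw":0},{"dx":0,"dy":0,"dz":0,"yaw":0},{"dx":0,"dy":0,"dz":0,"yaw":0}]}}

```text
t: 5.0
eef_pos: [488.4, 47.3, 72.6]
tcp_rot: [3.141, -0.0, 0.0]
ft_force: [-1.8, 2.6, -0.4]
opening: 0.007
grip_force: 1.2
```

```bash
python3 - <<'E' 2>/dev/null
from h import *
c=grab('wrist','w3');s=state();print(s['t'],s['eef_pos'],s['ft_force']);n,l=edges(c);print('faces',n(47),n(-12),l(568));tabs(c)
a=load('w2')['color'][100:290,230:480,::-1];b=c['color'][100:290,230:480,::-1]
m=cv2.resize(np.hstack([a,b]),(800,304),interpolation=cv2.INTER_CUBIC);cv2.imwrite('pics/cmp3.png',m)
w=xyz(c);print([(v,*w[v,319].round(1)[[0,2]]) for v in range(147,195,2)])
E
```

```text
5.05 [488.39832006  47.30384312  72.64880291] [-2.83555702  1.71496958 -0.71822366]
near slope -0.0009 left slope -0.0032
faces 542.1181544725582 542.1716905301637 76.41867077341294
A tab front face 510.36 423 -> middle 505.36
B tab front face 484.73 546 -> middle 479.73
C tab front face 137.95 899 -> middle 142.95
[(147, np.float64(549.1), np.float64(52.8)), (149, np.float64(548.0), np.float64(52.1)), (151, np.float64(546.8), np.float64(51.1)), (153, np.float64(545.8), np.float64(51.5)), (155, np.float64(544.7), np.float64(50.6)), (157, np.float64(543.7), np.float64(51.4)), (159, np.float64(542.6), np.float64(50.5)), (161, np.float64(539.5), np.float64(37.4)), (163, np.float64(538.0), np.float64(35.2)), (165, np.float64(536.6), np.float64(33.6)), (167, np.float64(535.7), np.float64(35.5)), (169, np.float64(534.3), np.float64(34.3)), (171, np.float64(533.3), np.float64(35.1)), (173, np.float64(532.9), np.float64(39.1)), (175, np.float64(531.7), np.float64(39.0)), (177, np.float64(530.4), np.float64(38.4)), (179, np.float64(529.2), np.float64(38.0)), (181, np.float64(528.2), np.float64(38.9)), (183, np.float64(526.9), np.float64(38.3)), (185, np.float64(525.7), np.float64(38.5)), (187, np.float64(524.8), np.float64(39.7)), (189, np.float64(523.6), np.float64(39.6)), (191, np.float64(522.1), np.float64(38.1)), (193, np.float64(521.4), np.float64(40.2))]
```

View pics/cmp3.png

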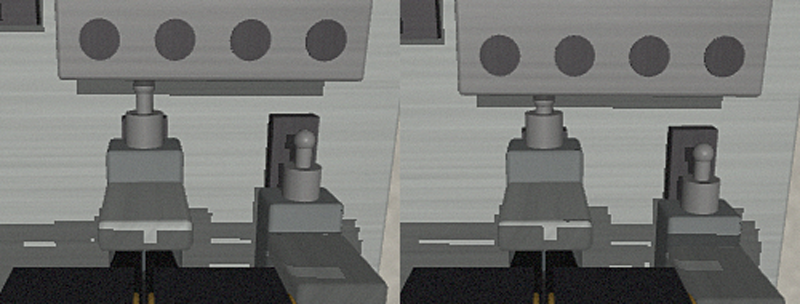

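Gauge a is pressed ~5 mm: the right half of the crop shows the rod shortened, with the face still at 542.1. Now gauge b.

>>> {"api": "arm_command", "payload": {"deltas": [{"dx":-0.005,"dy":0,"dz":0,"yaw":0},{"dx":-0.03,"dy":0,"dz":0,"yaw":0},{"dx":0,"dy":-0.03,"dz":0,"yaw":0},{"dx":0,"dy":-0.029,"dz":0,"yaw":0},{"dx":0,"dy":0,"dz":0,"yaw":0},{"dx":0.005,"dy":0,"dz":0,"yaw":0},{"dx":0.004,"dy":0,"dz":0,"yaw":0},{"dx":0.004,"dy":0,"dz":0,"yaw":0},{"dx":0.004,"dy":0,"dz":0,"yaw":0},{"dx":0.004,"dy":0,"dz":0,"yaw":0},{"dx":0.004,"dy":0,"dz":0,"yaw":0},{"dx":0.003,"dy":0,"dz":0,"yaw":0},{"dx":0.002,"dy":0,"dz":0,"yaw":0},{"dx":0.001,"dy":0,"dz":0,"yaw":0},{"dx":0.001,"dy":0,"dz":0,"yaw":0},{"dx":0.001,"dy":0,"dz":0,"yaw":0},{"dx":0.001,"dy":0,"dz":0,"yaw":0},{"dx":0,"dy":0,"dz":0,"yaw":0},{"dx":0,"dy":0,"dz":0,"yaw":0}]}}

```text
t: 6.95
eef_pos: [487.3, -11.7, 72.6]
tcp_rot: [3.141, -0.0, 0.0]
ft_force: [-2.2, 1.4, -0.9]
opening: 0.003
grip_force: 1.4
```

```bash
python3 - <<'E' 2>/dev/null
from h import *
c=grab('wrist','w4');s=state();print(s['t'],s['eef_pos'],s['ft_force']);n,l=edges(c);print('faces',n(47),n(-12),l(568));tabs(c)
E
```

```text
7.0 [487.33004252 -11.75824115  72.64186784] [-3.0225974   1.0523767  -1.94966715]
near slope -0.0007 left slope -0.0085
faces 542.1586653071655 542.2020524631957 76.11460404220817
A tab front face 510.42 425 -> middle 505.42
B tab front face 509.26 421 -> middle 504.26
C tab front face 137.88 349 -> middle 142.88
```

>>> {"api": "arm_command", "payload": {"deltas": [{"dx":0.0005,"dy":0,"dz":0,"yaw":0},{"dx":0.0005,"dy":0,"dz":0,"yaw":0},{"dx":0,"dy":0,"dz":0,"yaw":0},{"dx":0,"dy":0,"dz":0,"yaw":0},{"dx":-0.005,"dy":0,"dz":0,"yaw":0},{"dx":-0.025,"dy":0,"dz":0,"yaw":0},{"dx":0,"dy":0,"dz":0.035,"yaw":0},{"dx":0,"dy":0,"dz":0.035,"yaw":0},{"dx":0.022,"dy":0.036,"dz":0,"yaw":0},{"dx":0.022,"dy":0.037,"dz":0,"yaw":0},{"dx":0.022,"dy":0.037,"dz":0,"yaw":0},{"dx":0.022,"dy":0.037,"dz":0,"yaw":0},{"dx":0.022,"dy":0.037,"dz":0,"yaw":0},{"dx":0,"dy":0,"dz":0,"yaw":0},{"dx":0,"dy":0,"dz":0,"yaw":0}]}}

```text
t: 8.5
eef_pos: [568.3, 172.9, 142.5]
tcp_rot: [3.142, -0.001, 0.002]
ft_force: [-0.3, -0.7, 0.0]
opening: 0.01
grip_force: 0.0
```

```bash
python3 - <<'E' 2>/dev/null
from h import *
s=state();print(s['t'],s['eef_pos'],s['ft_force'])
c=grab('scene','s5');w=xyz(c);print([w[v,u].round(0) for v,u in((249,426),(193,422))])
E
```

```text
8.5 [568.29690435 172.91679717 142.47229125] [-0.26043357 -0.65469501  0.03775339]
[array([635., 147.,  55.]), array([470., 169.,  42.])]
```

>>> {"api": "arm_command", "payload": {"deltas": [{"dx":0,"dy":0,"dz":-0.035,"yaw":0},{"dx":0,"dy":0,"dz":-0.035,"yaw":0},{"dx":0,"dy":0,"dz":0,"yaw":0},{"dx":0,"dy":-0.005,"dz":0,"yaw":0},{"dx":0,"dy":-0.004,"dz":0,"yaw":0},{"dx":0,"dy":-0.004,"dz":0,"yaw":0},{"dx":0,"dy":-0.004,"dz":0,"yaw":0},{"dx":0,"dy":-0.004,"dz":0,"yaw":0},{"dx":0,"dy":-0.004,"dz":0,"yaw":0},{"dx":0,"dy":-0.004,"dz":0,"yaw":0},{"dx":0,"dy":-0.004,"dz":0,"yaw":0},{"dx":0,"dy":-0.003,"dz":0,"yaw":0},{"dx":0,"dy":-0.001,"dz":0,"yaw":0},{"dx":0,"dy":-0.001,"dz":0,"yaw":0},{"dx":0,"dy":0,"dz":0,"yaw":0},{"dx":0,"dy":0,"dz":0,"yaw":0}]}}

```text
t: 10.15
eef_pos: [568.1, 134.2, 72.5]
tcp_rot: [3.141, 0.001, 0.0]
ft_force: [1.5, 1.2, 1.0]
opening: 0.003
grip_force: 0.5
```

```bash
python3 - <<'E' 2>/dev/null
from h import *
s=state();print(s['t'],s['eef_pos'],s['ft_force'])
c=grab('wrist','w5');tabs(c);d=grab('scene','s6')
for k in(c,d):
    w=xyz(k);X,Y,Z=w[...,0],w[...,1],w[...,2];m=(Z>76)&(Z<84)&(Y>95)&(Y<135)&(abs(X-568)<16);print('tabC top',m.sum(),np.percentile(Y[m],[2,50,98]) if m.any() else 0)
    m=(abs(Z-52)<4)&(abs(X-567)<30)&(Y>-40)&(Y<85);print('block',cv2.minAreaRect(w[m][:,:2].astype(np.float32)))
a=c['color'];b=d['color'][160:285,290:490]
cv2.imwrite('pics/cmp6.png',np.vstack([a,cv2.resize(b,(640,400))])[:,:,::-1][::1][:800])
m=np.hstack([cv2.resize(a,(400,250)),cv2.resize(b,(400,250),interpolation=cv2.INTER_CUBIC)]);cv2.imwrite('pics/cmp6.png',m[:,:,::-1])
E
```

```text
10.15 [568.08277195 134.24191986  72.4780698 ] [1.48822025 1.16009903 0.96248145]
A tab front face nan 0 -> middle nan
B tab front face nan 0 -> middle nan
C tab front face nan 3 -> middle nan
tabC top 458 [116.86431204 123.07942837 134.06285711]
block ((567.3258666992188, 26.377216339111328), (101.08324432373047, 50.91877365112305), 89.7005844116211)
tabC top 80 [115.30921797 120.66089242 133.92477406]
block ((567.5672607421875, 25.827896118164062), (99.45944213867188, 52.704322814941406), 89.81124114990234)
```

View pics/cmp6.png

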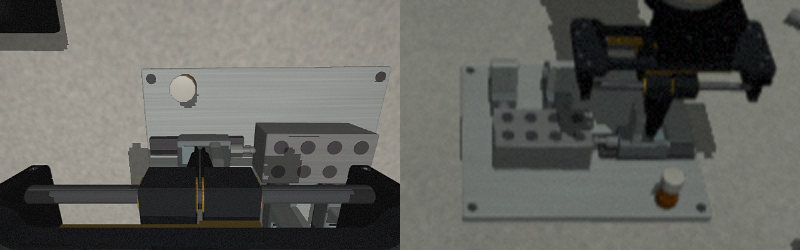

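Left: tab c at about (205,150) of the reduced wrist view, with the finger just behind it and the rod end close to the block. Measuring the tab's front edge exactly.

```bash
python3 - <<'E' 2>/dev/null
from h import *
c=load('w5');w=xyz(c);X,Y,Z=w[...,0],w[...,1],w[...,2]
for n,a,b in(('top',78,85),('side',50,76)):
    m=(Z>a)&(Z<b)&(Y>95)&(Y<140)&(X>574)&(X<583);print(n,m.sum(),np.percentile(Y[m],[1,5,25,50,75,95,99]).round(1))
# rows through x~568 rod
for v in range(225,250,3): 
    r=[(u,*w[v,u].round(1)) for u in range(370,425,3)]
    if v in(237,240,243): print(v,[(t[0],round(float(t[1])),round(float(t[2]),1),round(float(t[3]))) for t in r])
E
```

```text
top 483 [116.7 117.4 120.3 124.1 130.8 137.9 139.7]
side 744 [116.9 117.9 122.1 127.8 134.5 138.8 139.8]
237 [(370, 573, 104.5, 37), (373, 573, 102.8, 38), (376, 573, 100.9, 38), (379, 573, 99.0, 37), (382, 573, 97.3, 38), (385, 573, 95.5, 38), (388, 573, 93.5, 37), (391, 571, 90.8, 34), (394, 571, 88.7, 33), (397, 571, 87.0, 33), (400, 571, 85.2, 34), (403, 571, 83.5, 34), (406, 571, 81.6, 34), (409, 567, 76.4, 23), (412, 569, 76.4, 29), (415, 572, 76.5, 36), (418, 574, 76.4, 41), (421, 576, 76.6, 47), (424, 578, 75.9, 50)]
240 [(370, 571, 104.4, 37), (373, 571, 102.6, 38), (376, 571, 100.8, 38), (379, 571, 99.1, 38), (382, 571, 97.2, 38), (385, 571, 95.2, 37), (388, 571, 93.6, 38), (391, 569, 90.8, 34), (394, 570, 89.1, 35), (397, 570, 87.5, 36), (400, 570, 85.5, 35), (403, 570, 83.8, 36), (406, 570, 81.6, 34), (409, 565, 76.5, 24), (412, 567, 76.1, 29), (415, 570, 76.1, 35), (418, 572, 76.4, 41), (421, 575, 76.5, 47), (424, 576, 76.0, 51)]
243 [(370, 569, 104.6, 39), (373, 569, 102.7, 39), (376, 569, 100.9, 39), (379, 569, 99.0, 38), (382, 570, 97.3, 39), (385, 570, 95.5, 39), (388, 569, 93.6, 39), (391, 568, 91.0, 35), (394, 568, 88.9, 34), (397, 567, 86.9, 34), (400, 568, 85.4, 35), (403, 568, 83.7, 36), (406, 568, 81.8, 36), (409, 563, 76.6, 24), (412, 565, 76.1, 29), (415, 568, 76.4, 36), (418, 570, 76.2, 41), (421, 573, 76.5, 48), (424, 574, 75.7, 50)]
```

>>> {"api": "arm_command", "payload": {"deltas": [{"dx":0,"dy":-0.002,"dz":0,"yaw":0},{"dx":0,"dy":-0.001,"dz":0,"yaw":0},{"dx":0,"dy":-0.001,"dz":0,"yaw":0},{"dx":0,"dy":-0.001,"dz":0,"yaw":0},{"dx":0,"dy":-0.001,"dz":0,"yaw":0},{"dx":0,"dy":-0.001,"dz":0,"yaw":0},{"dx":0,"dy":0,"dz":0,"yaw":0},{"dx":0,"dy":0,"dz":0,"yaw":0}]}}

```text
t: 11.05
eef_pos: [568.2, 127.2, 72.6]
tcp_rot: [3.141, 0.0, 0.0]
ft_force: [-0.3, 1.7, -2.2]
opening: 0.004
grip_force: 0.8
```

```bash
python3 - <<'E' 2>/dev/null
from h import *
s=state();print(s['t'],s['eef_pos'],s['ft_force'])
c=grab('wrist','w6')
for f in('w5','w6'):
    w=xyz(load(f));X,Y,Z=w[...,0],w[...,1],w[...,2]
    m=(Z>78)&(Z<85)&(Y>95)&(Y<140)&(X>574)&(X<583);t=np.percentile(Y[m],1)
    m=(abs(Z-32)<9)&(abs(X-569)<12)&(abs(Y-76)<1.8);fc=np.median(Y[m])
    m=(abs(X-568)<2)&(Z>37)&(Z<40)&(Y>78)&(Y<110);m2=(abs(X-568)<2)&(Z>31)&(Z<40)&(Y>77.9)&(Y<110)
    print(f,'tab front',t.round(2),'face',fc.round(2),'collar end',np.percentile(Y[m],1).round(2),'ball end',Y[m2].min().round(2))
E
```

```text
11.05 [568.21088297 127.19467324  72.61248866] [-0.26019358  1.74222395 -2.23633549]
w5 tab front 116.7 face 76.38 collar end 93.25 ball end 80.05
w6 tab front 109.83 face 76.39 collar end 86.31 ball end 78.11
```

>>> {"api": "arm_command", "payload": {"deltas": [{"dx":0,"dy":-0.0006,"dz":0,"yaw":0},{"dx":0,"dy":-0.0006,"dz":0,"yaw":0},{"dx":0,"dy":0,"dz":0,"yaw":0},{"dx":0,"dy":0,"dz":0,"yaw":0},{"dx":0,"dy":0.005,"dz":0,"yaw":0},{"dx":0,"dy":0.025,"dz":0,"yaw":0},{"dx":0,"dy":0,"dz":0.035,"yaw":0},{"dx":0,"dy":0,"dz":0.035,"yaw":0},{"dx":-0.025,"dy":-0.03,"dz":0,"yaw":0},{"dx":-0.03,"dy":-0.03,"dz":0,"yaw":0},{"dx":-0.03,"dy":-0.03,"dz":0,"yaw":0},{"dx":-0.025,"dy":-0.03,"dz":0,"yaw":0},{"dx":0,"dy":0,"dz":0,"yaw":0},{"dx":0,"dy":0,"dz":0,"yaw":0}]}}

```text
t: 12.5
eef_pos: [458.7, 35.7, 143.2]
tcp_rot: [3.141, -0.001, -0.001]
ft_force: [0.3, 0.2, -0.4]
opening: 0.005
grip_force: 0.0
```

```bash
python3 - <<'E' 2>/dev/null
from h import *
s=state();print(s['t'],s['eef_pos'],s['ft_force'])
c=grab('wrist','w7');n,l=edges(c);print('faces',n(47),n(-12),l(568));tabs(c)
w=xyz(c);X,Y,Z=w[...,0],w[...,1],w[...,2];m=(abs(Z-52)<4)&(abs(X-567)<30)&(Y>-40)&(Y<85)&(np.mgrid[:400,:640][0]<230);print('block',cv2.minAreaRect(w[m][:,:2].astype(np.float32)))
cv2.imwrite('pics/w7c.png',c['color'][:,:,::-1])
E
```

```text
12.5 [458.71189333  35.67938219 143.16274979] [ 0.26958209  0.24014058 -0.43014958]
near slope 0.0113 left slope -0.0051
faces 542.2318748280198 541.5680407698586 76.28776599544658
A tab front face 510.42 85 -> middle 505.42
B tab front face 510.24 84 -> middle 505.24
C tab front face 108.06 248 -> middle 113.06
block ((567.3001708984375, 26.239179611206055), (100.30377197265625, 50.016502380371094), 89.87104034423828)
```

View pics/w7c.png

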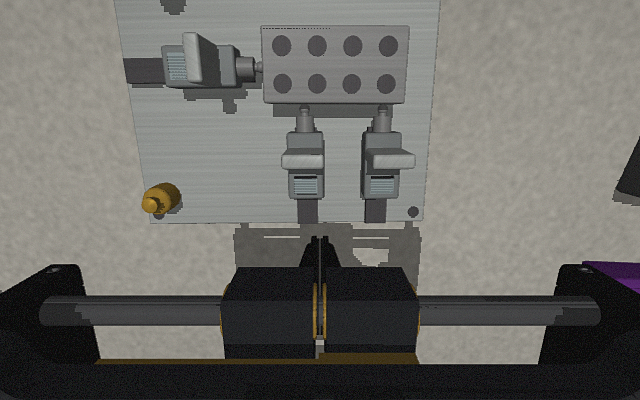

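All three gauges are pressed about 5.2 mm (tabs at a 505.4, b 505.2, c 113.1), the block is unmoved and the weight is at (160,198). On to the record key on the grey box.

>>> {"api": "arm_command", "payload": {"deltas": [{"dx":0,"dy":-0.03,"dz":0.02,"yaw":0},{"dx":0,"dy":-0.04,"dz":0,"yaw":0},{"dx":0,"dy":-0.04,"dz":0,"yaw":0},{"dx":0,"dy":-0.04,"dz":0,"yaw":0},{"dx":0,"dy":-0.04,"dz":0,"yaw":0},{"dx":0,"dy":-0.04,"dz":0,"yaw":0},{"dx":0,"dy":-0.04,"dz":0,"yaw":0},{"dx":0,"dy":-0.04,"dz":0,"yaw":0},{"dx":0,"dy":0,"dz":0,"yaw":0},{"dx":0,"dy":0,"dz":0,"yaw":0}]}}

```text
t: 13.55
eef_pos: [458.9, -273.9, 162.2]
tcp_rot: [-3.141, 0.0, -0.0]
ft_force: [-0.1, 0.9, -0.2]
opening: 0.004
grip_force: 0.0
```

```bash
python3 - <<'E' 2>/dev/null
from h import *
s=state();print(s['t'],s['eef_pos'])
c=grab('wrist','w8');w=xyz(c);g=c['color'].astype(int)
m=(w[...,2]>44)&(w[...,2]<75)&(abs(w[...,0]-486)<40)&(abs(w[...,1]+283)<40)&(g.min(-1)>90)
P=w[m];top=P[:,2].max();k=P[P[:,2]>np.percentile(P[:,2],95)-3]
print(len(P),np.percentile(P[:,2],[5,50,95]),cv2.minEnclosingCircle(k[:,:2].astype(np.float32)),np.median(k,0),k.min(0),k.max(0))
cv2.imwrite('pics/w8c.png',cv2.resize(c['color'][60:300,180:480,::-1],(600,480)))
E
```

```text
13.55 [ 458.86263992 -273.92778094  162.20562354]
766 [60.16183326 61.66361828 62.78057131] ((484.8552551269531, -282.84063720703125), 12.520928382873535) [ 485.02482115 -282.73129049   61.68899226] [ 472.53568618 -295.32339455   59.81150797] [ 497.36677709 -270.95578522   63.90218705]
```

View pics/w8c.png

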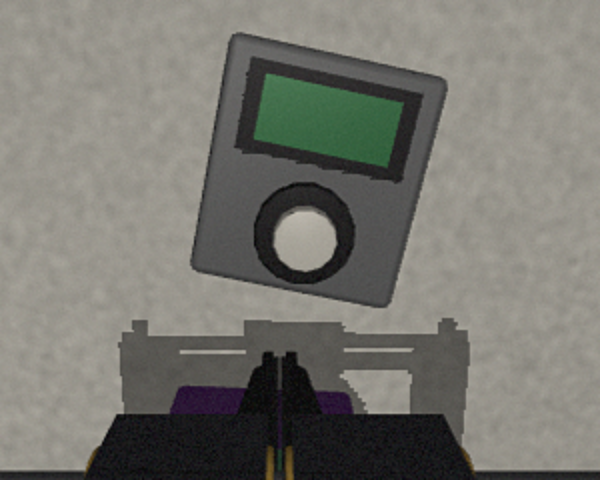

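The close crop shows the grey box with its green display and white key at (305,238); the purple box is at the bottom behind the gripper. The key centre is (485,-283), top z 61.7, radius 12.5, as described. Pressing.

>>> {"api": "arm_command", "payload": {"deltas": [{"dx":0.026,"dy":-0.009,"dz":0,"yaw":0},{"dx":0,"dy":0,"dz":-0.035,"yaw":0},{"dx":0,"dy":0,"dz":-0.03,"yaw":0},{"dx":0,"dy":0,"dz":-0.01,"yaw":0},{"dx":0,"dy":0,"dz":-0.003,"yaw":0},{"dx":0,"dy":0,"dz":-0.002,"yaw":0},{"dx":0,"dy":0,"dz":-0.002,"yaw":0},{"dx":0,"dy":0,"dz":-0.001,"yaw":0},{"dx":0,"dy":0,"dz":-0.001,"yaw":0},{"dx":0,"dy":0,"dz":-0.001,"yaw":0},{"dx":0,"dy":0,"dz":0,"yaw":0},{"dx":0,"dy":0,"dz":0,"yaw":0}]}}

```text
t: 14.8
eef_pos: [484.6, -283.1, 77.9]
tcp_rot: [3.141, -0.001, 0.0]
ft_force: [2.4, 0.6, 4.0]
opening: 0.004
grip_force: 1.6
```

>>> {"api": "arm_command", "payload": {"deltas": [{"dx":0,"dy":0,"dz":-0.001,"yaw":0},{"dx":0,"dy":0,"dz":-0.001,"yaw":0},{"dx":0,"dy":0,"dz":-0.001,"yaw":0},{"dx":0,"dy":0,"dz":0,"yaw":0},{"dx":0,"dy":0,"dz":0,"yaw":0}]}}

```text
t: 15.3
eef_pos: [484.6, -283.1, 75.2]
tcp_rot: [3.141, -0.001, 0.0]
ft_force: [2.0, 0.7, 10.0]
opening: 0.004
grip_force: 5.2
```

>>> {"api": "arm_command", "payload": {"deltas": [{"dx":0,"dy":0,"dz":-0.0005,"yaw":0},{"dx":0,"dy":0,"dz":-0.0005,"yaw":0},{"dx":0,"dy":0,"dz":0,"yaw":0},{"dx":0,"dy":0,"dz":0,"yaw":0}]}}

```text
t: 15.7
eef_pos: [484.7, -283.1, 75.0]
tcp_rot: [3.14, -0.001, 0.0]
ft_force: [-0.1, 1.8, 19.7]
opening: 0.004
grip_force: 10.3
```

The tool force rose to about 20 N with almost no further travel, so the key is on its stop. Releasing, then checking everything.

>>> {"api": "arm_command", "payload": {"deltas": [{"dx":0,"dy":0,"dz":0.003,"yaw":0},{"dx":0,"dy":0,"dz":0.005,"yaw":0},{"dx":0,"dy":0,"dz":0.03,"yaw":0},{"dx":0,"dy":0,"dz":0.04,"yaw":0},{"dx":0,"dy":0,"dz":0.04,"yaw":0},{"dx":0,"dy":0,"dz":0,"yaw":0},{"dx":0,"dy":0,"dz":0,"yaw":0}]}}

```text
t: 16.4
eef_pos: [483.8, -282.7, 191.7]
tcp_rot: [3.141, 0.0, 0.0]
ft_force: [-0.1, -0.3, -0.7]
opening: 0.006
grip_force: 0.0
```

```bash
python3 - <<'E' 2>/dev/null
from h import *
s=state();print(s['t'],s['eef_pos'],s['ft_force'])
a=xyz(load('scene0'));b=xyz(grab('scene','s9'));print('gripper hides key?',[x[189,218].round(0) for x in(a,b)])
c=grab('side','sd9');w0=xyz(load('side0'));w=xyz(c)
for n,(u,v) in dict(key=(356,311),wt=(261,163),vial=(328,148),blk=(325,186)).items(): print(n,w0[v,u].round(1),w[v,u].round(1))
X,Y,Z=b[...,0],b[...,1],b[...,2]
for n,W in(('0',a),('9',b)):
    m=(abs(W[...,2]-52)<4)&(abs(W[...,0]-567)<32)&(W[...,1]>-40)&(W[...,1]<78);print('block',n,cv2.minAreaRect(W[m][:,:2].astype(np.float32)))
for n,k in(('A',(abs(Y-47)<16)&(X<530)&(X>440)),('B',(abs(Y+12)<16)&(X<530)&(X>440)),('C',(Y>95)&(Y<160)&(abs(X-568)<18))):
    k&=(Z>78)&(Z<90);print(n,k.sum(),np.median(b[k],0).round(1))
E
```

```text
16.4 [ 483.81105534 -282.70946394  191.70387902] [-0.13419614 -0.27683647 -0.707661  ]
gripper hides key? [array([ 484., -280.,   61.]), array([ 485., -280.,   62.])]
key [ 483.5 -285.8   61.8] [ 483.4 -285.9   62. ]
wt [465.6 165.3  37.3] [465.4 164.6  37.9]
vial [624.4 138.2  50.4] [ 418.9 -313.8  431.3]
blk [563.9  19.4  50.4] [ 457.1 -221.1  291.2]
block 0 ((567.0079345703125, 25.92055892944336), (99.51593017578125, 52.64463424682617), 89.60228729248047)
block 9 ((567.63720703125, 25.79535675048828), (52.26416778564453, 99.73065948486328), 0.16489732265472412)
A 60 [506.7  47.3  80.8]
B 51 [507.6 -12.9  81.1]
C 61 [568.9 111.8  81.2]
```

Key back up, block, weight and gauges in place; handing in.

```bash
python3 -c "from cell import job_done; print(job_done())"
```

```text
the job is handed in; nothing more can be done
None
```

The job is handed in at about 16.5 s of the 64 s allowed: all three gauges touch the block with their tips pressed in about 5 mm, the block has not measurably shifted, the record key was pressed to its stop and came back up, and the arm never went near the weight or vial.

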